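# Show the lower custom tray's fitting side to the inspection camera

### The arm

A 6-joint arm with a two-finger parallel gripper is mounted at the origin on the work surface. World frame = base frame: x ahead of the robot, y to its left, z up, the work surface at z = 0. Lengths are in mm, angles in degrees, forces in N, time in s.
With the tool pointing down it reaches from about 275 to 750 mm from the base axis. Payload 10.2 kg.
Tool frame: the origin (TCP) lies midway between the tips of the shut fingers; the grasp point (between the pads) lies 19 mm behind it (env.grip_point_offset is the distance from the TCP to the grasp point, in mm); z points along the fingers, y is the line along which they close (so a half turn about z gives the same grasp; the last joint's range is limited). The gripper opens to 88 mm and grips with 3 to 60 N. Pads are 18 mm wide; open, the fingers measure 123 mm over their backs; the gripper's body (75 mm by 187 mm) begins 45 mm behind the grasp point.
Start: joints at [-78.461, 17.928, 85.812, -0, 76.261, -12.8], TCP at [216.361, -478.35, 238.72] pointing down, gripper open.
Joint ranges: [-168.41, 168.41], [-55.51, 124.54], [10.69, 146.95], [-70.63, 250.63], [1, 178], [-165.06, 165.06]. Speed limits (degrees/s): [136.94, 136.94, 172.46, 180, 180, 180].

### API

Orientations are given as [roll, pitch, yaw] about the fixed x, y, z axes, in that order (R = Rz(yaw) Ry(pitch) Rx(roll)).
In Python, from bench import env gives the robot as it stands. The module is installed in compiled form; this text tells all that it offers.
- The arm moves only by the shell command python3 -m handwheel 'ROWS' [FORCE]. ROWS is JSON, a list of rows, each a list of 5 numbers: the shift along the tool's x, y, z in units of 40 mm (1.0 is 40 mm), then the turn about the tool's z in units of 6 degrees (1.0 is 6 degrees), then the finger opening in mm, from 0 to 88.1. A call has 1 to 12 rows; each row shifts and turns the commanded pose from where the row before left it, along the tool's axes as they then stand; what a row does not reach is not made up. A row lasts 1/10 s, in which the tool goes at most 50 mm and 8.59 degrees, less where a joint would pass 70% of its speed; a pose out of reach is approached as far as the arm can. A call is refused whole if a number of a shift passes 1 or a number of a turn 1, either way. A call with a gripper value outside its range is refused whole. The fingers move at their own pace and stop on an object; FORCE is the grip in N (left out, the last holds). Time passes only in rows, so rows that do not move let the fingers close. It gives the time, the measured TCP pose, the force, the opening and the grip force at its end, in the units of the state.
- env.read_state(): the state, without advancing time (a new reading comes with each control period).
- env.snapshot(name): name is "scene" or "top" or "wrist"; returns a dict with "pixels" (384x512x3 uint8, blue, green, red), "depth" (384x512 float32, mm along the optical axis (not along the pixel's ray), 0 where there is no reading), "mtx" (3x3 intrinsics, pixels), "extrinsics" (4x4, takes a point from world to camera coordinates). Camera axes: x right, y down, z forward; pixel columns grow to the right and rows downward; lengths in mm; the calibration is good to about 2 mm. A picture is of the moment at which its call begins.
- env.job_done(): hands the job in; it is judged then, once.
The state is a dict: "t": time; "joints": joint angles; "joint_vel": joint speeds; "joint_torque": joint torques, N m; "position": TCP position; "eef_rot": TCP orientation; "force": force on the tool from outside, world axes, zero at the start; "wrist_torque": the same for the moment, N m; "gripper_width": finger opening in mm; "gripper_force": force on a finger pad.
Only numpy, scipy, OpenCV 4.12 (cv2) and the standard library are available. Lean on these libraries where they do the work, as an engineer would, in place of code of your own. Each camera call takes 0.05 s, during which the arm holds its last target. There are 200 camera calls.

### The job

Two stone jaw casts stand on the blue mat, each with its green custom impression tray sitting on it. Take the lower-jaw tray (the horseshoe one, open in the middle) by its stub handle, lift it off without shifting its cast, and hold it up to the small inspection camera so that its hollow fitting side, the side that lay on the cast, faces the lens squarely, centred in the view with the tray's border 14 cm from the lens glass and the handle end of the tray uppermost. Finish while holding it still there, carried by the fingers alone; do not touch the camera, and leave the casts, the upper tray and everything else where they stand.

Things in the scene. Friction and masses are not known exactly. Their poses are not given: they have to be found in the camera images.
- tray_lower: the lower-jaw tray to be shown: rigid green resin, 25 to 42 g, a horseshoe trough 62 mm long, 72 mm wide, 13.5 mm high, open in the middle. Origin: middle of the fitting side in the plane of its border, 20 mm above the table at the start. x: to the front (handle end), at the start away from the robot within 0.5 rad; z: out of its back, up at the start; fitting side faces -z
- tray_lower_handle (a point): middle of the lower tray's stub handle: 21 mm in front (tray x) of the tray's origin and 24 mm above it (z). The handle is an upright block 8 mm thick (along x), 16 mm wide (along y), from 13.5 to 34 mm above the origin; the trough's top, 13.5 mm up, lies beside it
- cast_lower: stone cast of the lower jaw, 79 x 82 mm, 170 g, loose on the 2 mm mat: base 18 mm high, with a horseshoe ridge 9 mm high. Origin: centre of its underside; x to the front, z up. The tray's border rests on the base's top with 1.5 to 2 mm of play round the ridge; nothing else holds it
- cast_upper: stone cast of the upper jaw, bystander, same size and colour with a pointed front; origin at the centre of its underside; it and the lower cast change places
- tray_upper: the upper-jaw custom tray sitting on the upper cast, bystander: same resin, size and handle as the lower one, but its middle is closed by a palate plate; origin and axes as the lower tray's
- cam_stand: stand of the inspection camera, fixed: dark base plate 110 x 100 x 12 mm with a short post, on the far side of the mat. Origin: underside of the base; -x towards the robot, z up; it stands turned up to 0.3 rad
- cam_head: the camera on that stand: grey barrel, black ring light 58 mm across. Origin: centre of the lens glass, 122 mm above the table. z: optical axis, out of the lens, up and back towards the robot, 35 degrees from vertical. x: picture's up (away from the robot and upwards, 35 degrees from level); y level. Shown rightly, the tray's x, y, z are parallel to these x, y, z
- cam_focus (a point): the point on the optical axis 140 mm in front of the lens glass (no object there), where the tray's origin is wanted; axes as the camera's
- wax_tin: bystander: round open aluminium wax tin, 70 mm across, 16 mm high; origin at the centre of its underside
- wax_knife: bystander: wax knife lying on the mat, 156 mm long, black handle; origin near its middle, x along it
- jar: bystander: white jar with a yellow lobed lid, 68 mm across, 85 mm high; origin at the centre of its underside
Things that resemble listed ones, but are neither listed nor needed, are in the scene too. Leave any black or pink look-alike of the tray_lower alone.

How it is judged:
By the outcome, as a careful person would: the job done as asked, in the order asked, and still so for the second after the job is handed in, while the arm keeps its last pose, push and grip.
It also fails if it takes over 35 s, if anything falls off the work surface, if the arm or the gripper's body presses on something with over 40 N, if the wrist force passes 120 N, or if a joint passes its speed limit or range.

## Working session

There is one attempt and no reset: what is moved stays moved. The work goes in short steps, Python scripts to look and compute and a shell command to move; the robot and the scene stay as the last step left them, time stands still between calls to the robot, and variables do not carry over. Pictures are saved under pics/ and viewed, at most 10 in all, crops included, and the job is handed in when it is done.

```bash
mkdir -p pics; ls
cat > h.py <<'E'
import numpy as np, cv2
from bench import env
def snap(n,f=None):
    s=env.snapshot(n)
    if f: cv2.imwrite(f,s["pixels"])
    return s
def pts(s):
    d=s["depth"];K=s["mtx"];T=np.linalg.inv(s["extrinsics"])
    v,u=np.mgrid[:d.shape[0],:d.shape[1]]
    P=np.stack([(u-K[0,2])/K[0,0]*d,(v-K[1,2])/K[1,1]*d,d],-1)
    W=P@T[:3,:3].T+T[:3,3]; W[d==0]=np.nan
    return W
E
python3 - <<'E'
from h import *
print(env.read_state(), env.grip_point_offset)
a=snap("scene");b=snap("top")
cv2.imwrite("pics/a.png",cv2.resize(np.vstack([a["pixels"],b["pixels"]]),(450,600)) if 0 else np.hstack([cv2.resize(a["pixels"],(400,300)),cv2.resize(b["pixels"],(400,300))]))
cv2.imwrite("pics/scene.png",cv2.resize(a["pixels"],(800,600)));cv2.imwrite("pics/top.png",cv2.resize(b["pixels"],(800,600)))
np.savez("first.npz",a=a["pixels"],wa=pts(a),b=b["pixels"],wb=pts(b))
E
```

```text
pics
{'t': 0.0, 'joints': array([-7.84614708e+01,  1.79602313e+01,  8.58532006e+01, -5.74557080e-04,
        7.62629586e+01, -1.27985916e+01]), 'joint_vel': array([ 0.05665517, -0.01419771,  0.06650657, -0.02963593, -0.01716522,
        0.06861674]), 'joint_torque': array([ 1.73412341e-04, -4.02211404e+01, -2.52267480e+01,  6.94832951e-02,
        3.52694769e-02, -1.13958856e-04]), 'position': array([ 216.30085309, -478.09540126,  238.15936503]), 'eef_rot': array([-1.79925384e+02, -1.63782920e-02,  2.43372470e+01]), 'force': array([0.88526165, 0.10240602, 0.22344967]), 'wrist_torque': array([-0.01946064, -0.02460846, -0.01841957]), 'gripper_force': 0.0, 'gripper_width': 88.13857209075042} 18.700000000000003
```

View pics/scene.png

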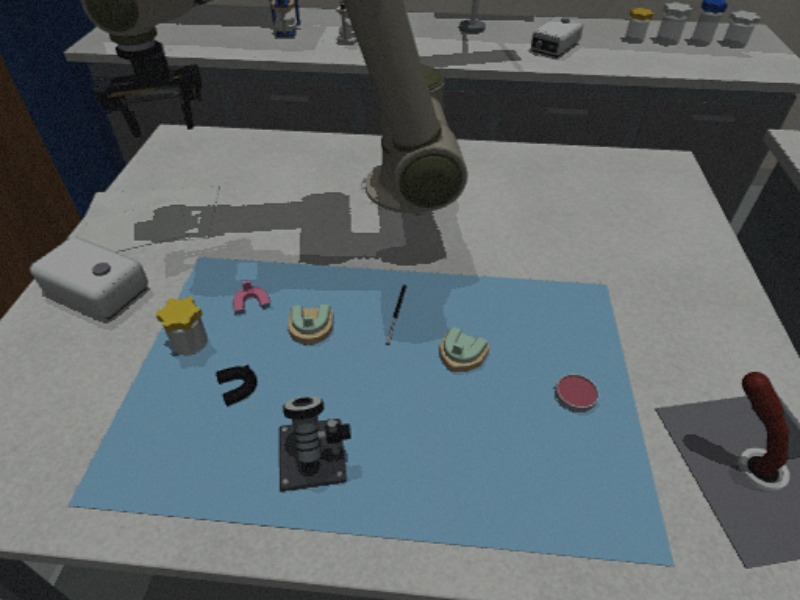

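View pics/top.png

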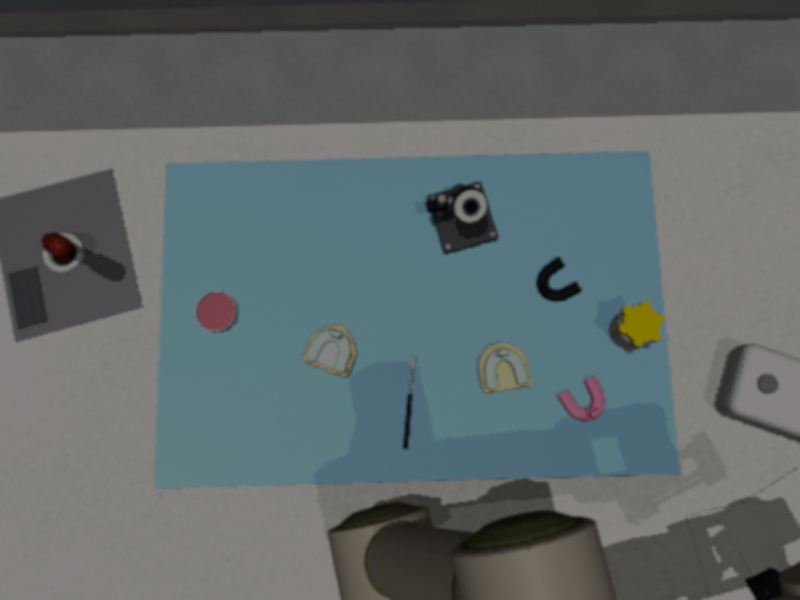

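Run:
```python
from h import *
z=np.load("first.npz");b=z["b"];W=z["wb"];A=z["wa"]
def box(r0,r1,c0,c1): # in 800x600 top px
    s=.64; return slice(int(r0*s),int(r1*s)),slice(int(c0*s),int(c1*s))
for n,bx in dict(low=(330,405,465,545),up=(315,390,290,370)).items():
    q=box(*bx);w=W[q];p=b[q];h=cv2.cvtColor(p,cv2.COLOR_BGR2HSV)
    print(n,np.nanpercentile(w[...,2],[1,50,99]))
    for nm,m in dict(cast=(w[...,2]>12),tray=w[...,2]>28,handle=w[...,2]>44).items():
        P=w[m][:,:2].astype(np.float32)
        if len(P)>4: print(nm,len(P),P.mean(0),cv2.minAreaRect(P),np.nanmedian(w[m][:,2]))
q=box(170,265,415,510);w=W[q]
m=(w[...,2]>6)&(w[...,2]<20);P=w[m][:,:2].astype(np.float32);print("base",cv2.minAreaRect(P),np.median(w[m][:,2]))
m=(w[...,2]>100);P=w[m];print("ring",len(P),P.mean(0),P.min(0),P.max(0),cv2.minAreaRect(P[:,:2].astype(np.float32)))
for r in range(60,140,6): print(r,W[r,256])   # table edge
s=(slice(225,325),slice(165,235))
w=A[s[0],s[1]];m=(w[...,2]>90)&(w[...,2]<150);print("ring scene",m.sum(),w[m].mean(0),w[m].min(0),w[m].max(0))
u=slice(205,265),slice(295,350)
cv2.imwrite("pics/crop.png",np.hstack([cv2.resize(b[box(330,405,465,545)],(390,390),interpolation=2),cv2.resize(b[box(170,265,415,510)],(390,390),interpolation=2)]))
```

```text
low [-1.26489449  5.70955084 41.09046399]
cast 860 [ 498.9958  -147.27502] ((503.6483459472656, -148.01153564453125), (78.44422912597656, 82.4478530883789), 8.95842170715332) 26.228472692167657
tray 417 [ 500.07916 -147.37483] ((499.8485107421875, -147.47671508789062), (64.14290618896484, 71.49884796142578), 9.527746200561523) 34.88960224908078
handle 24 [ 521.77313 -144.53494] ((521.4653930664062, -144.93284606933594), (8.17418384552002, 15.345808029174805), 0.09422428905963898) 54.495792718608186
up [-1.50830112  5.44935719 42.52501499]
cast 805 [535.56995 135.78844] ((544.1356811523438, 141.04159545898438), (95.32978057861328, 78.16498565673828), 66.14303588867188) 30.94527196551394
tray 505 [537.1885  136.12561] ((539.363037109375, 136.56478881835938), (71.528076171875, 65.27622985839844), 68.33960723876953) 34.16968421081856
handle 23 [559.3775  126.91371] ((559.6985473632812, 127.18272399902344), (15.505094528198242, 7.458925247192383), 66.01129913330078) 55.40406510298135
base ((768.724853515625, -90.95864868164062), (165.41957092285156, 171.28036499023438), 88.33550262451172)
[... 338 characters left out ...]
50.57789995]
72 [1308.88592767    7.814621   -740.71544425]
78 [943.91635943  11.96314652   9.62515215]
84 [928.64927337  12.37947888   3.7087358 ]
90 [909.2596897   12.83503067   7.44160827]
96 [893.72329474  13.25396971   2.14869465]
102 [874.99912369  13.69968054   4.86344993]
108 [ 8.59422504e+02  1.41190097e+01 -3.36451968e-01]
114 [840.85972821  14.55962976   2.5467879 ]
120 [822.24118913  14.99740699   6.07884545]
126 [804.96294867  15.42445378   6.16330603]
132 [787.26267354  15.85154977   7.844926  ]
138 [771.96896558  16.26730466   2.11846032]
ring scene 545 [766.80755506 -85.27720089 115.53076557] [ 727.87474167 -121.69124487   90.01935861] [788.72571468 -38.45466731 136.38944609]
```

View pics/crop.png

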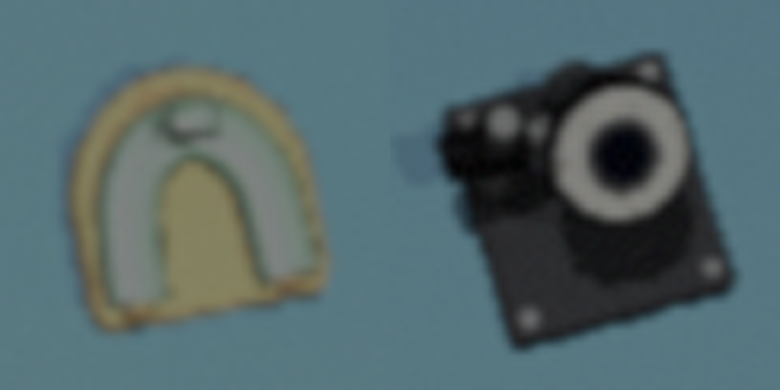

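Top view: the open horseshoe (505,368) is the lower tray (stone visible through its arch, confirmed in the crop). The one at (332,350) has a closed palate, so it is the upper tray. Black (558,280) and pink (583,398) are look-alikes. The camera ring is at (471,206). I'm moving above the handle.

```bash
python3 -m handwheel '[[0.943,-0.405,0,0,40],[0.943,-0.405,0,0,40],[0.943,-0.405,0,0,40],[0.943,-0.405,0,0,40],[0.943,-0.405,0,0,40],[0.943,-0.405,0,0,40],[0.943,-0.405,0,0,40],[0.943,-0.405,0,0,40],[0.943,-0.405,0,0,40],[0.943,-0.405,0,0,40],[0.943,-0.405,0,0,40]]'
python3 -m handwheel '[[0,0,0.5,0.85,40],[0,0,0.5,0.85,40],[0,0,0.5,0.85,40],[0,0,0,0,40]]'
python3 - <<'E'
from h import *
s=snap("wrist","pics/w1.png");W=pts(s)
np.savez("w1.npz",p=s["pixels"],W=W)
b=np.load("first.npz")["b"];t=snap("top")
K=t["mtx"];T=np.linalg.inv(t["extrinsics"])
def ray(u,v,z):
    d=T[:3,:3]@np.array([(u-K[0,2])/K[0,0],(v-K[1,2])/K[1,1],1]);o=T[:3,3];return o+d*(z-o[2])/d[2]
g=cv2.cvtColor(b,cv2.COLOR_BGR2HSV)
r=b[105:175,262:330].astype(int);m=(r.max(2)<85).astype(np.uint8)
# base plate: dark; gather rays at z=12
n,l,st,c=cv2.connectedComponentsWithStats(m);k=1+st[1:,4].argmax()
vv,uu=np.where(l==k);P=np.array([ray(u+262,v+105,12)[:2] for u,v in zip(uu,vv)],np.float32)
print(st[k],cv2.minAreaRect(P))
# ring bright grey
g=cv2.cvtColor(b,cv2.COLOR_BGR2GRAY)[115:150,285:320]; h=cv2.cvtColor(b,cv2.COLOR_BGR2HSV)[115:150,285:320]
m=((g>85)&(h[...,1]<60)).astype(np.uint8);n,l,st,c=cv2.connectedComponentsWithStats(m);k=1+st[1:,4].argmax()
vv,uu=np.where(l==k);e=cv2.minEnclosingCircle(np.stack([uu,vv],1).astype(np.float32));print(st[k],e,ray(e[0][0]+285,e[0][1]+115,122))
E
```

```text
t: 1.2
position: [521.8, -143.5, 238.5]
eef_rot: [-180.0, 0.0, 24.3]
force: [-0.1, -1.6, 0.0]
gripper_width: 39.8
gripper_force: 0.0
t: 1.6
position: [519.8, -144.3, 176.2]
eef_rot: [-179.8, 0.2, 9.0]
force: [0.4, -0.4, 1.3]
gripper_width: 39.9
gripper_force: 0.0
[  10   11   47   47 1120] ((764.7627563476562, -88.02872467041016), (115.32833099365234, 104.40913391113281), 15.09862232208252)
[  6   7  21  20 227] ((15.706896781921387, 16.29310417175293), 10.410609245300293) [749.5768625  -94.89290171 122.        ]
```

View pics/w1.png

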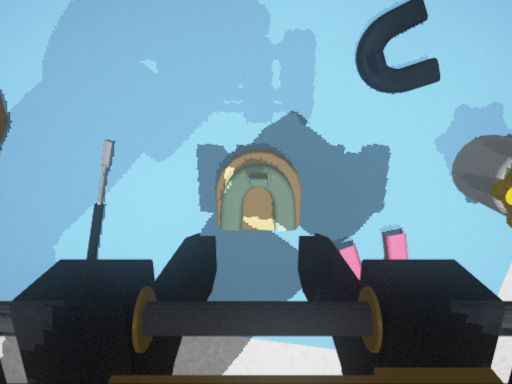

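The wrist view shows the open horseshoe at (258,195) with its handle at (258,177), nearly square to the fingers.

Run:
```python
from h import *
z=np.load("w1.npz");p=z["p"];W=z["W"]
s=slice(140,235),slice(205,310);w=W[s]
for nm,a,b in(("cast",12,70),("tray",29,70),("handle",46,62)):
    m=(w[...,2]>a)&(w[...,2]<b);P=w[m][:,:2].astype(np.float32);print(nm,len(P),cv2.minAreaRect(P),np.median(w[m][:,2]))
print(env.read_state()["position"])
s=env.read_state();print(s["joints"])
```

```text
cast 5970 ((502.82098388671875, -148.94573974609375), (79.23907470703125, 82.08357238769531), 8.389270782470703) 30.45026592606439
tray 3023 ((500.6748046875, -149.39459228515625), (62.797760009765625, 71.38622283935547), 7.837350845336914) 34.72068795809838
handle 216 ((521.8026123046875, -145.88247680664062), (8.187705039978027, 15.440059661865234), 8.907432556152344) 54.85960752253649
[ 521.03008417 -145.06518315  179.11873447]
[-2.79762859e+01  2.29234898e+01  8.80259185e+01  1.29926116e-03
  6.90592567e+01  5.28525201e+01]
```

```bash
python3 -m handwheel '[[0.015,0.025,0.9,0,30],[0,0,0.9,0,30],[0,0,0.9,0,30],[0,0,0.5,0,30],[0,0,0.22,0,30],[0,0,0,0,30],[0,0,0,0,21],[0,0,0,0,18]]' 6
python3 -m handwheel '[[0,0,0,0,15],[0,0,0,0,14],[0,0,0,0,14]]' 6
```

```text
t: 2.5
position: [522.5, -146.2, 43.4]
eef_rot: [179.9, -0.1, 9.1]
force: [-0.5, 0.0, 0.6]
gripper_width: 18.7
gripper_force: 0.1
t: 2.8
position: [522.4, -146.1, 43.1]
eef_rot: [179.9, -0.1, 9.0]
force: [0.5, 0.8, 7.1]
gripper_width: 15.5
gripper_force: 6.0
```

```bash
python3 -m handwheel '[[0,0,-0.1,0,14],[0,0,-0.2,0,14],[0,0,-0.3,0,14],[0,0,-0.5,0,14],[0,0,-0.8,0,14],[0,0,-0.8,0,14],[0,0,-0.8,0,14],[0,0,-0.5,0,14],[0,0,-0.2,0,14],[0,0,0,0,14]]' 6
python3 - <<'E'
from h import *
s=snap("wrist");t=snap("top");c=snap("scene")
W=pts(t);w=W[slice(211,262),slice(297,350)];m=(w[...,2]>12)&(w[...,2]<45);print(cv2.minAreaRect(w[m][:,:2].astype(np.float32)))
cv2.imwrite("pics/w2.png",np.hstack([cv2.resize(s["pixels"][130:330,150:380],(400,348)),cv2.resize(c["pixels"][120:260,120:260],(348,348),interpolation=2)]))
print(env.read_state())
E
```

```text
t: 3.8
position: [521.9, -146.0, 210.9]
eef_rot: [179.9, -0.1, 9.0]
force: [0.3, -0.7, -0.7]
gripper_width: 16.0
gripper_force: 6.0
((516.6018676757812, -185.7086944580078), (3.292881488800049, 4.933286666870117), 8.267099380493164)
{'t': 3.95, 'joints': array([-2.80215279e+01,  2.14224033e+01,  8.55381401e+01, -5.17017197e-04,
        7.31638680e+01,  5.29413235e+01]), 'joint_vel': array([-0.01123445,  0.16825445, -0.03714093, -0.01669006,  0.00823759,
        0.01850411]), 'joint_torque': array([ 3.99397512e-02, -4.34500515e+01, -2.52562684e+01,  5.33367915e-02,
       -4.12224024e-02, -1.33871531e-04]), 'position': array([ 521.27014455, -145.6737317 ,  208.74465458]), 'eef_rot': array([-1.79925420e+02,  9.95806393e-02,  9.03736369e+00]), 'force': array([-0.00645102, -0.03204029,  0.56542791]), 'wrist_torque': array([-0.01717492, -0.02013969, -0.04013937]), 'gripper_force': 5.999971255660057, 'gripper_width': 15.98644099926361}
```

View pics/w2.png

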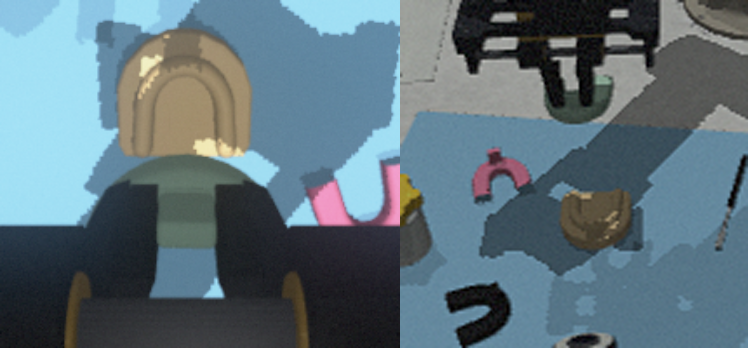

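The tray is up and its cast is alone on the mat. Next I check how the tray sits in the fingers, its tilt in particular.

```bash
cat >> h.py <<'E'
def tray(n="scene"):
    """green held-tray points in a frame at TCP: (u fwd along tool x, v lateral, z)"""
    s=snap(n);W=pts(s);h=cv2.cvtColor(s["pixels"],cv2.COLOR_BGR2HSV)
    st=env.read_state();p=st["position"];y=np.radians(st["eef_rot"][2])
    d=W-p;Q=np.stack([d[...,0]*np.cos(y)+d[...,1]*np.sin(y),-d[...,0]*np.sin(y)+d[...,1]*np.cos(y),d[...,2]],-1)
    m=(np.abs(Q[...,0])<85)&(np.abs(Q[...,1])<45)&(Q[...,2]>-90)&(Q[...,2]<60)&(h[...,0]>45)&(h[...,0]<88)&(h[...,1]>25)
    return s,Q,m,h
E
python3 - <<'E'
from h import *
for n in("wrist","scene"):
    s,Q,m,h=tray(n);q=Q[m];print(n,len(q));
    if not len(q): continue
    for lo in range(-16,17,8):
        r=q[(q[:,1]>=lo)&(q[:,1]<lo+8)]
        # profile in u-z for lateral slice
        b=np.round(r[:,0]/5)*5
        print(lo,[(int(k),round(float(np.median(r[b==k,2])),1),int((b==k).sum())) for k in np.unique(b) if (b==k).sum()>3])
E
```

```text
wrist 2161
-16 [(0, 11.3, 53), (5, -11.0, 196), (10, -10.6, 68)]
-8 [(-5, 12.0, 36), (0, 12.0, 189), (5, -2.5, 461), (10, -13.7, 166)]
0 [(-5, 11.9, 23), (0, 12.0, 166), (5, -2.0, 412), (10, -13.6, 156)]
8 [(5, -12.0, 146), (10, -15.0, 21)]
16 [(5, -18.1, 10)]
scene 290
-16 [(0, -8.8, 5), (5, -14.9, 10), (10, 21.2, 10)]
-8 [(0, 7.6, 12), (5, -6.9, 21), (10, -14.6, 11)]
0 [(0, 3.0, 11), (5, -1.7, 19), (10, -13.7, 11)]
8 [(5, -12.1, 16), (10, 4.2, 9)]
16 [(-10, -8.8, 4), (0, -11.5, 8), (5, -13.3, 7), (10, 24.4, 11)]
```

```bash
python3 -m handwheel '[[0,0,-0.5,0,14],[0,0,-0.9,0,14],[0,0,-0.9,0,14],[0,0,-0.9,0,14],[0.5,0,-0.5,0,14],[0.8,0,0,0,14],[0.8,0,0,0,14],[0.8,0,0,0,14],[0.8,0,0,0,14],[0.8,0,0,0,14]]' 8
python3 -m handwheel '[[0.8,0,0,0,14],[0.8,0,0,0,14],[0.5,0,0,0,14],[0.5,0,0,0,14]]'
python3 -c "
from bench import env;print(env.read_state()['joints'])"
```

```text
t: 5.05
position: [700.4, -117.2, 357.1]
eef_rot: [-180.0, 0.1, 9.0]
force: [0.8, -1.1, 0.2]
gripper_width: 16.0
gripper_force: 8.0
t: 5.45
position: [749.4, -95.5, 332.8]
eef_rot: [179.4, -1.8, 9.1]
force: [0.5, -0.9, 0.1]
gripper_width: 15.8
gripper_force: 8.0
[-16.20783836  55.01924613  10.74981465   0.29094537 112.34656546
  64.86371174]
```

The reach limit tilts the tool outward, the direction needed. I'll push further that way.

```bash
python3 -m handwheel '[[1,0,-0.4,0,14],[1,0,-0.4,0,14],[1,0,-0.4,0,14]]'
python3 -m handwheel '[[1,0,0,0,14],[1,0,0,0,14],[1,0,0,0,14]]'
python3 -c "
from bench import env;print(env.read_state()['joints'])"
```

```text
t: 5.75
position: [767.3, -65.8, 338.6]
eef_rot: [178.4, -5.6, 9.1]
force: [0.5, 0.3, -0.1]
gripper_width: 16.0
gripper_force: 8.0
t: 6.05
position: [798.5, -41.5, 309.2]
eef_rot: [177.7, -8.9, 9.2]
force: [0.3, 1.0, -0.3]
gripper_width: 15.6
gripper_force: 8.0
[-11.64811723  57.06909943  10.7398645    1.02223186 103.07863759
  69.59608964]
```

```bash
python3 -m handwheel '[[0,-0.6,-0.3,0,14],[0,-1,-0.3,0,14],[0,-1,-0.3,0,14],[0,-1,0,0,14],[0,-1,0,0,14],[0,-1,0,0,14],[-0.2,-1,0,0,14],[-0.2,-1,0,0,14],[-0.2,-1,0,0,14],[-0.2,-0.6,0,0,14]]'
cat >> h.py <<'E'
from scipy.spatial.transform import Rotation as Ro
def tilt():
    s=env.read_state();R=Ro.from_euler("xyz",s["eef_rot"],degrees=True).as_matrix();z=R[:,2]
    print("pos",s["position"].round(1),"tilt",np.degrees(np.arccos(-z[2])).round(2),"az",np.degrees(np.arctan2(z[1],z[0])).round(1),"xaz",np.degrees(np.arctan2(R[1,0],R[0,0])).round(1),"j",s["joints"].round(1),"t",s["t"])
    return s,R
E
python3 -c "
from h import *;tilt()"
```

```text
t: 7.05
position: [701.8, 320.8, 327.4]
eef_rot: [177.8, -8.9, 9.4]
force: [0.2, 0.7, -0.7]
gripper_width: 15.4
gripper_force: 8.0
pos [701.8 320.8 327.4] tilt 9.13 az -4.5 xaz 9.4 j [ 17.   50.7  20.2  -3.4 100.6  96.9] t 7.05
```

```bash
python3 -m handwheel '[[0.9,-0.2,-0.3,0,14],[0.9,-0.2,-0.3,0,14],[1,-0.2,-0.3,0,14],[1,-0.2,-0.3,0,14],[1,-0.2,-0.3,0,14],[1,-0.2,-0.3,0,14],[1,-0.2,-0.3,0,14],[1,-0.2,-0.3,0,14],[1,-0.2,-0.3,0,14],[1,-0.2,-0.3,0,14]]'
python3 -c "
from h import *;tilt()"
```

```text
t: 8.05
position: [755.8, 322.7, 372.7]
eef_rot: [-179.2, -21.0, 9.4]
force: [-0.0, -0.3, 0.4]
gripper_width: 16.0
gripper_force: 8.0
pos [755.8 322.7 372.7] tilt 21.05 az 11.6 xaz 9.4 j [15.4 53.2 10.7 -1.4 95.1 95.5] t 8.05
```

```bash
python3 -m handwheel '[[1,-0.5,0,0,14],[1,-0.5,0,0,14],[1,-0.4,0,0,14],[1,-0.4,0,0,14],[1,-0.4,0,0,14],[1,-0.4,0,0,14],[1,-0.4,0,0,14],[1,-0.4,0,0,14]]'
python3 -c "
from h import *;tilt()"
```

```text
t: 8.85
position: [782.1, 385.2, 376.8]
eef_rot: [-176.1, -31.5, 8.9]
force: [-0.4, -0.1, 0.1]
gripper_width: 15.6
gripper_force: 8.0
pos [782.1 385.2 376.8] tilt 31.76 az 16.4 xaz 8.9 j [18.9 54.5 10.7 -1.3 83.1 98.7] t 8.85
```

Run:
```python
from h import *
z=np.load("first.npz")
def cast(s,uv,h):
    K=s["mtx"];T=np.linalg.inv(s["extrinsics"]);d=np.c_[(uv[:,0]-K[0,2])/K[0,0],(uv[:,1]-K[1,2])/K[1,1],np.ones(len(uv))]@T[:3,:3].T;o=T[:3,3]
    return (o+d*((h-o[2])/d[:,2])[:,None])
for n,k,(r0,r1,c0,c1) in(("top","b",(100,180,255,335)),("scene","a",(245,325,165,240))):
    s=env.snapshot(n);b=z[k][r0:r1,c0:c1]
    h=cv2.cvtColor(b,cv2.COLOR_BGR2HSV);blue=((h[...,0]>90)&(h[...,0]<115)&(h[...,1]>70)&(h[...,2]>60))
    m=(~blue).astype(np.uint8);m=cv2.resize(m*255,None,fx=4,fy=4,interpolation=cv2.INTER_LINEAR)>127;m=m.astype(np.uint8)
    nn,l,st,c=cv2.connectedComponentsWithStats(m);kk=1+st[1:,4].argmax()
    cs=max(cv2.findContours((l==kk).astype(np.uint8),0,1)[0],key=len)[:,0].astype(float)
    P=cast(s,np.c_[(cs[:,0]+.5)/4-.5+c0,(cs[:,1]+.5)/4-.5+r0],12)[:,:2]
    # rotate by -15.5 and find edges
    best=None
    for it in range(1):
        C=np.array([767,-91]);a=np.radians(15.5);q=(P-C)@np.array([[np.cos(a),-np.sin(a)],[np.sin(a),np.cos(a)]])
        for nm,ax in(("x",0),("y",1)):
            for sg in(-1,1):
                e=sg*q[:,ax];t=q[:,1-ax];sel=(np.abs(t)<42)&(e>30)
                if sel.sum()<10: continue
                ed=np.percentile(e[sel],50);sl=sel&(np.abs(e-ed)<5)
                f=np.polyfit(t[sl],q[sl,ax],1);f_r=np.std(q[sl,ax]-np.polyval(f,t[sl]))
                da=np.degrees(np.arctan(f[0]))*(1 if ax==1 else -1)
                print(n,nm,sg,"off",ed.round(1),"yaw",(15.5+da).round(2),"res",f_r.round(2),sl.sum())
```

```text
top x -1 off 56.8 yaw 14.56 res 0.8 128
top x 1 off 51.2 yaw 14.97 res 1.72 121
top y -1 off 47.6 yaw 14.0 res 1.03 123
top y 1 off 50.0 yaw 19.17 res 1.2 124
scene x -1 off 81.8 yaw 15.76 res 2.88 28
scene x 1 off 55.3 yaw 14.82 res 0.68 152
scene y -1 off 47.9 yaw 13.94 res 0.0 125
scene y 1 off 51.1 yaw 13.27 res 1.28 105
```

```bash
python3 - <<'E'
from h import *
z=np.load("first.npz");b=z["b"];W=z["wb"]
s=slice(118,146),slice(288,316)
g=cv2.cvtColor(b,cv2.COLOR_BGR2GRAY)[s];h=cv2.cvtColor(b,cv2.COLOR_BGR2HSV)[s]
m=(g>85)&(h[...,1]<60);nn,l,st,c=cv2.connectedComponentsWithStats(m.astype(np.uint8));k=1+st[1:,4].argmax()
P=W[s][l==k];P=P[P[:,2]>90];A=np.c_[P[:,:2],np.ones(len(P))]
for i in range(3):
    f=np.linalg.lstsq(A,P[:,2],rcond=None)[0];r=P[:,2]-A@f;ok=np.abs(r)<8;P,A=P[ok],A[ok]
n=np.array([-f[0],-f[1],1]);n/=np.linalg.norm(n)
print(len(P),r.std(),"tilt",np.degrees(np.arccos(n[2])),"az",np.degrees(np.arctan2(-n[1],-n[0])),(P.min(0)+P.max(0))/2,P.mean(0))
i=W[s][(g<50)&(np.hypot(*(np.mgrid[:28,:28]-c[k][::-1,None,None]))<5)];print("lens",len(i),i.mean(0) if len(i) else 0)
E
python3 -m handwheel '[[0,0.5,0,0,14],[0,1,0,0,14],[0,1,0,0,14],[0,1,0,0,14],[0,1,0,0,14],[0,1,0,0,14],[0,1,0,-0.5,14],[0,1,0,-0.5,14],[0,1,0,0,14]]'
python3 -c "
from h import *;tilt()"
```

```text
226 2.4903242767844014 tilt 34.04358328104144 az 13.843697058697565 [748.74836695 -95.7092362  121.64156822] [749.75607387 -94.88377433 122.47893957]
lens 66 [747.53673026 -95.15212937 124.67673779]
t: 9.85
position: [851.5, 50.8, 360.5]
eef_rot: [-179.8, -31.7, 16.0]
force: [-0.4, -0.5, -0.4]
gripper_width: 15.9
gripper_force: 8.0
pos [851.5  50.8 360.5] tilt 31.65 az 16.4 xaz 16.0 j [-8.1 47.8 25.7 12.9 77.5 66.3] t 9.85
```

```bash
python3 -m handwheel '[[1,0.35,0.2,0,14],[1,0.35,0.2,0,14],[1,0.35,0.2,0,14],[1,0.35,0.2,0,14]]'
python3 -c "
from h import *;tilt()"
```

```text
t: 10.25
position: [896.4, 39.6, 365.2]
eef_rot: [179.1, -36.2, 16.0]
force: [0.7, 0.6, 1.7]
gripper_width: 15.9
gripper_force: 8.0
pos [896.4  39.6 365.2] tilt 36.18 az 14.4 xaz 16.0 j [-8.6 56.2 10.7 13.6 79.4 67.2] t 10.25
```

```bash
python3 -m handwheel '[[-0.5,0,0,0,14],[0,0,0,0,14]]'
cat >> h.py <<'E'
L=np.array([749.3,-95.2,122.]);cy=np.radians(14.3);t=np.radians(35)
ch=np.array([np.cos(cy),np.sin(cy),0]);ez=np.array([0,0,1.])
cz=-np.sin(t)*ch+np.cos(t)*ez;cx=np.cos(t)*ch+np.sin(t)*ez;yc=np.cross(cz,cx)
Rc=np.c_[cx,yc,cz]
def togo(o=(-21,0,22),back=0):
    s,R=tilt();F=L+(140+back)*cz
    Rt=R@np.diag([1,-1,-1]);e=Ro.from_matrix(Rc.T@Rt).as_rotvec(degrees=True)
    d=F-(s["position"]+R@np.array(o))
    print("tray rot err in cam axes deg",e.round(2),"tool shift units",(R.T@d/40).round(3),"mm",np.linalg.norm(d).round(1))
E
python3 -c "
from h import *;togo();togo(back=60)"
```

```text
t: 10.45
position: [880.1, 35.8, 349.1]
eef_rot: [179.4, -35.5, 15.8]
force: [0.6, 0.4, -0.1]
gripper_width: 15.9
gripper_force: 8.0
pos [880.1  35.8 349.1] tilt 35.47 az 14.8 xaz 15.8 j [-9.1 50.5 23.7 14.2 73.2 65.1] t 10.45
tray rot err in cam axes deg [ 0.31 -0.47  1.23] tool shift units [-6.029  2.219 -1.748] mm 266.3
pos [880.1  35.8 349.1] tilt 35.47 az 14.8 xaz 15.8 j [-9.1 50.5 23.7 14.2 73.2 65.1] t 10.45
tray rot err in cam axes deg [ 0.31 -0.47  1.23] tool shift units [-6.016  2.211 -3.248] mm 287.4
```

```bash
python3 -m handwheel '[[-0.4,0.15,-0.3,0.2,14],[-0.8,0.3,-0.5,0,14],[-0.8,0.3,-0.5,0,14],[-0.8,0.3,-0.5,0,14],[-0.8,0.3,-0.5,0,14],[-0.8,0.3,-0.45,0,14],[-0.8,0.3,-0.3,0,14],[-0.56,0.2,-0.2,0,14],[-0.25,0.06,0,0,14],[0,0,0,0,14]]'
python3 - <<'E'
from h import *
togo();togo(back=60)
s=snap("wrist","pics/w3.png");c=snap("scene");t_=snap("top")
cv2.imwrite("pics/c3.png",np.hstack([cv2.resize(c["pixels"][130:340,90:300],(400,400),interpolation=2),cv2.resize(t_["pixels"][80:290,210:420],(400,400),interpolation=2)]))
E
```

```text
t: 11.45
position: [643.2, -118.8, 320.2]
eef_rot: [179.8, -36.2, 14.6]
force: [-0.8, -0.4, 0.0]
gripper_width: 15.5
gripper_force: 8.0
pos [ 643.2 -118.8  320.2] tilt 36.17 az 14.3 xaz 14.6 j [-30.   16.6  82.5  29.4  57.   34.5] t 11.45
tray rot err in cam axes deg [ 0.   -1.17  0.22] tool shift units [-0.134  0.081  1.553] mm 62.4
pos [ 643.2 -118.8  320.2] tilt 36.17 az 14.3 xaz 14.6 j [-30.   16.6  82.5  29.4  57.   34.5] t 11.45
tray rot err in cam axes deg [ 0.   -1.17  0.22] tool shift units [-0.104  0.081  0.054] mm 5.7
```

View pics/w3.png

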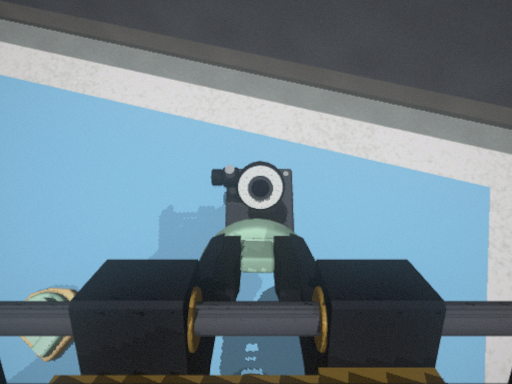

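View pics/c3.png

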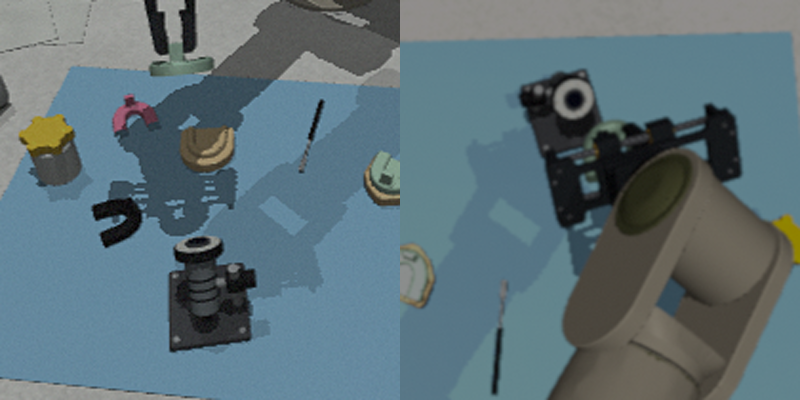

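The wrist view shows the ring light as a circle at (261,187) with the held tray at (257,240). Measuring both in the tool frame.

Run:
```python
from h import *
st,R=tilt();p=st["position"]
def plane(P):
    for i in range(4):
        c=P.mean(0);n=np.linalg.svd(P-c,full_matrices=False)[2][2];r=(P-c)@n;P=P[np.abs(r)<max(2.5*r.std(),.5)]
    return c,n*np.sign(-n[2]),r.std(),len(P)
for k in range(3):
    s=snap("wrist");W=pts(s);Q=(W-p)@R;b=s["pixels"]
    g=cv2.cvtColor(b,cv2.COLOR_BGR2GRAY);h=cv2.cvtColor(b,cv2.COLOR_BGR2HSV)
    vv,uu=np.mgrid[:384,:512];near=(np.hypot(uu-261,vv-187)<27)
    m=near&(g>130)&(h[...,1]<60);ys,xs=np.where(m)
    (cu,cv_),(d1,d2),a=cv2.fitEllipse(cv2.convexHull(np.c_[xs,ys].astype(np.int32)))
    c,n,sd,N=plane(Q[m])
    K=s["mtx"];E=np.linalg.inv(s["extrinsics"]);dr=R.T@(E[:3,:3]@np.array([(cu-K[0,2])/K[0,0],(cv_-K[1,2])/K[1,1],1]));o=R.T@(E[:3,3]-p)
    X=o+dr*((c-o)@n)/(dr@n)
    il=near&(np.hypot(uu-cu,vv-cv_)<6)
    print("ring",N,"ctr tool",X.round(1),"n",n.round(3),sd.round(2),"ell",np.round([cu,cv_,d1,d2],1),"lens depth",np.nanmedian(Q[il],0).round(1),"world",(p+R@X).round(1))
    G=(h[...,0]>45)&(h[...,0]<88)&(h[...,1]>25)&(np.abs(Q[...,0])<85)&(np.abs(Q[...,1])<45)&(np.abs(Q[...,2])<60)
    T=G&(np.abs(Q[...,1])<8)&(Q[...,2]<-9)
    c,n,sd,N=plane(Q[T]);q=Q[T];print(" top",N,c.round(1),n.round(3),q.min(0).round(1),q.max(0).round(1))
    T=G&(np.abs(Q[...,1])<6)&(Q[...,2]>-9)&(Q[...,2]<7)
    if T.sum()>20: c,n,sd,N=plane(Q[T]);print(" front",N,c.round(1),n.round(3),sd.round(2))
    T=G&(Q[...,2]>7)
    q=Q[T];print(" trough",T.sum(),q.min(0).round(1),q.max(0).round(1), "front rim z by y",[(int(y),q[np.abs(q[:,1]-y)<4][:,0].max().round(1)) for y in range(-20,21,10) if (np.abs(q[:,1]-y)<4).any()])
```

```text
pos [ 643.5 -117.6  319.2] tilt 36.11 az 14.5 xaz 14.6 j [-29.9  16.7  82.5  29.4  56.9  34.5] t 11.6Traceback (most recent call last):
  File "<stdin>", line 13, in <module>
  File "<stdin>", line 5, in plane
    u, s, vh = gufunc(a, signature=signature)
               ~~~~~~^^^^^^^^^^^^^^^^^^^^^^^^
    raise LinAlgError("SVD did not converge")
numpy.linalg.LinAlgError: SVD did not converge
```

```bash
cat > m.py <<'E'
from h import *
st,R=tilt();p=st["position"]
def plane(P):
    P=P[np.isfinite(P).all(1)];P=P[np.abs(P-np.median(P,0)).max(1)<30]
    for i in range(4):
        c=P.mean(0);n=np.linalg.svd(P-c,full_matrices=False)[2][2];r=(P-c)@n;P=P[np.abs(r)<max(2.5*r.std(),.5)]
    return c,n*np.sign(-n[2]),r.std(),len(P)
for k in range(2):
    s=snap("wrist");W=pts(s);Q=(W-p)@R;b=s["pixels"]
    g=cv2.cvtColor(b,cv2.COLOR_BGR2GRAY);h=cv2.cvtColor(b,cv2.COLOR_BGR2HSV)
    vv,uu=np.mgrid[:384,:512];near=(np.hypot(uu-261,vv-187)<27)
    m=near&(g>130)&(h[...,1]<60);ys,xs=np.where(m)
    (cu,cv_),(d1,d2),a=cv2.fitEllipse(cv2.convexHull(np.c_[xs,ys].astype(np.int32)))
    c,n,sd,N=plane(Q[m])
    K=s["mtx"];E=np.linalg.inv(s["extrinsics"]);dr=R.T@(E[:3,:3]@np.array([(cu-K[0,2])/K[0,0],(cv_-K[1,2])/K[1,1],1]));o=R.T@(E[:3,3]-p)
    X=o+dr*((c-o)@n)/(dr@n)
    il=near&(np.hypot(uu-cu,vv-cv_)<6)
    print("ring",N,"ctr tool",X.round(1),"n",n.round(3),sd.round(2),"ell",np.round([cu,cv_,d1,d2],1),"lens depth",np.nanmedian(Q[il],0).round(1),"world",(p+R@X).round(1))
    G=(h[...,0]>45)&(h[...,0]<88)&(h[...,1]>25)&(np.abs(Q[...,0])<85)&(np.abs(Q[...,1])<45)&(np.abs(Q[...,2])<60)
    T=G&(np.abs(Q[...,1])<8)&(Q[...,2]<-9)
    c,n,sd,N=plane(Q[T]);q=Q[T];print(" top",N,c.round(1),n.round(3),q.min(0).round(1),q.max(0).round(1))
    T=G&(np.abs(Q[...,1])<6)&(Q[...,2]>-9)&(Q[...,2]<7)
    if T.sum()>20: c,n,sd,N=plane(Q[T]);print(" front",N,c.round(1),n.round(3),sd.round(2))
    q=Q[G&(Q[...,2]>7)];print(" trough",len(q),q.min(0).round(1),q.max(0).round(1))
E
python3 m.py
```

```text
pos [ 643.4 -117.4  318.8] tilt 36.08 az 14.5 xaz 14.6 j [-29.9  16.7  82.6  29.4  56.9  34.5] t 11.65
ring 1033 ctr tool [-29.4   7.  222.8] n [ 0.022 -0.001 -1.   ] 0.79 ell [261.6 186.5  43.5  44.8] lens depth [-28.5   7.5 219.6] world [749.1 -97.3 121.4]
 top 491 [  1.    0.8 -11.4] [ 0.187 -0.016 -0.982] [ -3.5  -8.  -26.3] [10.   7.8 -9. ]
 front 376 [ 3.7 -0.  -1.1] [ 1.     0.012 -0.008] 0.27
 trough 1084 [  1.1 -21.    7. ] [10.4 21.7 23.1]
ring 1015 ctr tool [-29.4   7.  222.8] n [ 0.022 -0.002 -1.   ] 0.79 ell [261.7 186.1  43.5  44.9] lens depth [-28.3   7.3 219.7] world [749.2 -97.3 121.4]
 top 489 [  0.6   0.7 -11.2] [ 0.161  0.    -0.987] [ -5.8  -7.9 -44.7] [ 7.7  7.8 -9. ]
 front 361 [ 3.4  0.  -1.5] [-1.    -0.016 -0.004] 0.27
 trough 1106 [  0.6 -20.9   7.1] [10.1 21.9 23.1]
```

```bash
sed -i 's/^L=np.array(.*\]);cy/L=np.array([749.2,-96.2,122.]);cy/' h.py; grep '^L=' h.py; python3 -c "
from h import *;togo(o=(-21.4,0,22.2))"
```

```text
L=np.array([749.2,-96.2,122.]);cy=np.radians(14.3);t=np.radians(35)
pos [ 643.  -117.5  318.3] tilt 36.04 az 14.6 xaz 14.6 j [-29.9  16.7  82.7  29.5  56.9  34.4] t 11.75
tray rot err in cam axes deg [ 0.16 -1.04  0.23] tool shift units [-0.102  0.144  1.504] mm 60.6
```

```bash
python3 -m handwheel '[[-0.05,0.07,0.3,0,14],[-0.05,0.07,0.4,0,14],[0,0,0.4,0,14],[0,0,0.3,0,14],[0,0,0.1,0,14],[0,0,0,0,14],[0,0,0,0,14]]'
python3 - <<'E'
from h import *
togo(o=(-21.4,0,22.2))
E
sed -i 's/uu-261,vv-187)<27/uu-261,vv-187)<32/' m.py
python3 m.py
python3 - <<'E'
from h import *
c=snap("scene");s=snap("wrist")
cv2.imwrite("pics/c4.png",np.hstack([cv2.resize(c["pixels"][130:340,90:300],(400,400),interpolation=2),cv2.resize(s["pixels"][100:300,150:350],(400,400))]))
E
```

```text
t: 12.45
position: [674.8, -115.4, 267.5]
eef_rot: [180.0, -36.0, 14.5]
force: [-0.1, 0.0, -0.8]
gripper_width: 15.5
gripper_force: 8.0
pos [ 674.8 -115.4  267.5] tilt 36.04 az 14.5 xaz 14.5 j [-28.   22.5  82.2  30.6  51.3  33.1] t 12.45
tray rot err in cam axes deg [ 0.13 -1.04  0.18] tool shift units [ 0.013 -0.006  0.018] mm 0.9
pos [ 674.8 -115.4  267.5] tilt 36.04 az 14.5 xaz 14.5 j [-28.   22.5  82.2  30.6  51.3  33.1] t 12.45
ring 1166 ctr tool [-19.7   6.1 163.3] n [ 0.02  -0.001 -1.   ] 0.75 ell [261.6 193.7  47.5  61.8] lens depth [-18.8   6.4 160.2] world [ 753.8 -101.3  123.9]
 top 491 [  0.9   0.7 -11.3] [ 0.157 -0.001 -0.988] [ -5.   -7.8 -25. ] [ 7.5  7.8 -9. ]
 front 366 [ 3.7  0.1 -1.3] [-1.    -0.018 -0.005] 0.29
 trough 1102 [  0.8 -21.1   7. ] [10.2 22.3 23.1]
ring 1157 ctr tool [-19.8   5.7 163.3] n [ 0.021 -0.002 -1.   ] 0.75 ell [261.  193.8  47.4  60.7] lens depth [-18.9   5.6 160.1] world [ 753.7 -100.9  123.8]
 top 508 [  1.1   0.9 -11.5] [ 0.215 -0.01  -0.977] [ -3.2  -7.9 -42.7] [10.4  7.9 -9. ]
 front 359 [ 3.8 -0.  -1.1] [-1.    -0.016 -0.002] 0.28
 trough 1089 [  0.9 -21.1   7. ] [10.5 21.8 22.9]
```

View pics/c4.png

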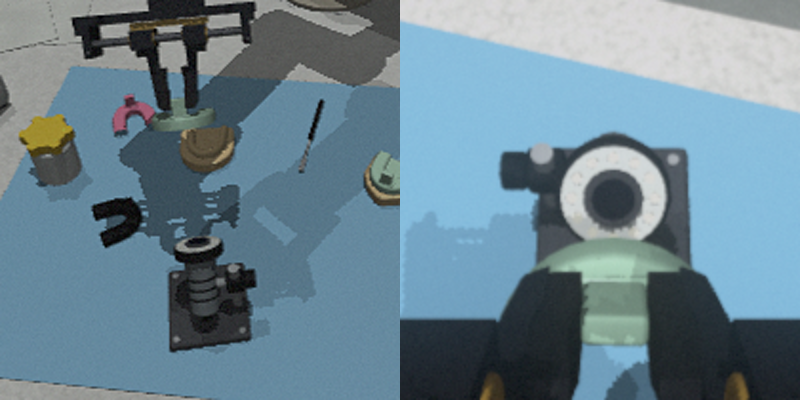

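The ring (crop 614,195) and the tray (symmetric about crop 615) line up. The pose is within about 1 mm and 1° of the target, and everything is still, so I'm handing in.

```bash
python3 -c "
from bench import env;print(env.job_done())"
```

```text
the job is handed in; nothing more can be done
None
```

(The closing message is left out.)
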